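# Snap the carrying handle onto the breakfast tray

## Robot

A 6-joint arm with a two-finger parallel gripper is mounted at the origin on the work surface. World frame = base frame: x ahead of the robot, y to its left, z up, the work surface at z = 0. Lengths are in mm, angles in rad, forces in N, time in s.
With the tool pointing down it reaches from about 275 to 825 mm from the base axis. Payload 4.9 kg.
Tool frame: the origin (TCP) lies at the very end of the fingers, on their centre line; the grasp point (between the pads) lies 19 mm behind it; z points along the fingers, x is the direction in which the jaws open and shut, and the axes are right-handed (so a half turn about z gives the same grasp; the last joint's range is limited). The gripper opens to 85 mm and grips with 20 to 120 N. Pads are 22 mm wide; open, the fingers measure 114 mm over their backs; the gripper's body (76 mm by 85 mm) begins 54 mm behind the grasp point. The pads swing forward as they close: fully open they stand 13 mm farther back than shut.
Start: joints at [-1.313, 0.326, -0.193, 1.052, 0, 1.437], TCP at [210.032, -508.336, 231.281] pointing down, gripper open.
Joint ranges: [-2.65, 2.65], [-0.97, 1.79], [-1.3, 1.35], [-1.93, 2.1], [-1.47, 1.37], [-3.14, 3.14]. Speed limits (rad/s): [2.57, 2.57, 3.14, 3.14, 3.14, 3.14].

## Interface

Orientations are given as a 3x3 rotation matrix whose columns are the frame's x, y, z axes.
In Python, from rig import sense, vision, order gives the robot as it stands. The module is installed in compiled form; this text tells all that it offers.
- The arm moves only by the shell command python3 -m inch 'ROWS'. ROWS is JSON, a list of rows, each a list of 7 numbers: the shift along the tool's x, y, z in mm, then the turn, a rotation vector about the tool's x, y, z in degrees, then the opening, from 0 (shut) to 1 (fully open). A call has 1 to 12 rows; each row is the pose to reach, as a shift and turn from the pose commanded when the call began, along the tool's axes at that moment; what a row does not reach only later rows make up. A row lasts 1/10 s, in which the tool goes at most 50 mm and 8.59 degrees, less where a joint would pass 70% of its speed; a pose out of reach is approached as far as the arm can. A call with a gripper value outside its range is refused whole. The fingers move at their own pace and stop on an object; the grip force is fixed at half the most. Time passes only in rows, so rows that repeat a pose let the fingers close. It gives the time, the measured TCP pose, the force and the opening at its end, in the units of the state.
- sense(): the state, without advancing time (a new reading comes with each control period).
- vision.get_image(name): name is "scene" or "side" or "wrist"; returns a dict with "img" (384x512x3 uint8, red, green, blue), "range_z" (384x512 float32, mm along the optical axis (not along the pixel's ray), 0 where there is no reading), "camera_matrix" (3x3 intrinsics, pixels), "k1" (the pictures are not rectified: a ray, as slopes to the right and down, at radius r is drawn at 1 + k1 r^2 times it, then the intrinsics apply), "R" (3x3) and "t" (3): a world point X has camera coordinates R X + t; the wrist camera has in their place "hand_eye" (4x4, takes a point from camera to tool coordinates, whose origin is the TCP and whose axes are the tool frame's). Camera axes: x right, y down, z forward; pixel columns grow to the right and rows downward; lengths in mm; the calibration is good to about 2 mm. A picture is of the moment at which its call begins: read the wrist's pose just before it.
- order.sign_off(): hands the job in, once; it reports no verdict.
The state is a dict: "t": time; "joint_pos": joint angles; "joint_velocities": joint speeds; "effort": joint torques, N m; "tool_pos": TCP position; "ee_rot": TCP orientation; "ft_force": force on the tool from outside, world axes, zero at the start; "ft_torque": the same for the moment, N m; "finger_gap": opening from 0.0 (shut) to 1.0 (fully open).
Only numpy, scipy, OpenCV 4.12 (cv2) and the standard library are available. Lean on these libraries where they do the work, as an engineer would, in place of code of your own. Each camera call takes 0.05 s, during which the arm holds its last target.

## Task

Pick up the longer of the two carrying handles by its wooden grip, line it up over the hook mount in the middle of the wooden tray, and push it straight down until both snap hooks click over its foot and it sits fully home; then let go. Leave the tray about where it is with the small dish still standing on it, and leave the shorter handle alone.

Things in the scene. Friction and masses are not known exactly. Their poses are not given: they have to be found in the camera images.
- handle_grip (a point): long carrying handle, 0.18 kg, upright on the bar; point: centre of its wooden grip, a bar 152 mm long (y), 20 wide (x), 22 high, 80 mm above the foot's underside. Steel uprights at y +-71 mm; open space 59 mm high under the bar. Grey foot frame 152 (y) x 76 (x) x 10 mm with a window 100 x 56 mm. Both ends alike: a half turn changes nothing
- tray_mount (a point): hook mount on a loose wooden tray (300 y x 280 x, rim 26 mm, 0.9 kg); point: centre of tray floor's upper face. Two pale snap hooks 50 mm high at y +-45 mm, 115 over their heads; between them steel guide wires 45 mm high; the window has 6 to 9 mm play. Handle's y goes along tray's y, either way. Needs about 8-18 N. Home: foot flat on floor, grip centre 80 mm above this point
- short_grip (a point): short carrying handle of another tray: same make, but 106 mm long (window 54 mm), upright on the bar; point: centre of its grip bar, 80 mm up. Does not fit; leave alone. Which handle stands left and which right varies
- dish: small white ceramic dish, 64 mm across, 22 mm high, standing on the tray floor on the mount's +x side; origin at the centre of its underside. Stays upright on the tray
Mind the look-alikes: they are no part of the job. Of the things like the dish, leave any that is yellow; of the rest the larger one is meant. Leave any purple look-alike of the part that bears handle_grip alone.

How it is judged (in metres and radians):
On the way:
1. the long handle is lifted off the bar by at least 40 mm (height (world z) of handle_grip above 0.12 m), for 0.1 s.
At the end, for the whole second after the job is handed in: Long handle clipped home: grip centre 74 to 86 mm above the tray floor, within 18 mm of the mount's centre, 11 degrees of its direction and 4 degrees of square to the tray; tray flat on the bar within 60 mm of its start; dish upright (11 degrees) on the tray floor, within 180 mm of the mount (z of handle_grip in the frame of tray_mount between 0.074 and 0.086 m and horizontal distance between handle_grip and tray_mount below 0.018 m and angle between the y axis of handle_grip and the y axis of tray_mount, either way round below 0.2 rad and angle between the z axis of handle_grip and the z axis of tray_mount, either way round below 0.07 rad and angle between tray_mount's own z axis and vertical below 0.07 rad and distance of tray_mount from where it was at the start of the episode below 0.06 m and height (world z) of tray_mount below 0.02 m and angle between dish's own z axis and vertical below 0.2 rad and z of dish in the frame of tray_mount below 0.008 m and horizontal distance between dish and tray_mount below 0.18 m); the robot touches nothing.
It fails at once if the short handle is moved more than 40 mm (distance of short_grip from where it was at the start of the episode above 0.04 m).
It also fails if it takes over 38 s, if anything falls off the work surface, if the arm or the gripper's body presses on something with over 40 N, if the wrist force passes 120 N, or if a joint passes its speed limit or range.

## Working session

There is one attempt and no reset: what is moved stays moved. The work goes in short steps, Python scripts to look and compute and a shell command to move; the robot and the scene stay as the last step left them, time stands still between calls to the robot, and variables do not carry over. Pictures are saved under pics/ and viewed, and the job is handed in when it is done.

```bash
mkdir -p pics; cat > h.py <<'E'
import numpy as np,cv2
from rig import sense,vision,order
def grab(n):
    s=sense(); d=vision.get_image(n)
    if 'hand_eye' in d:
        H=np.array(d['hand_eye']);Rw=np.array(s['ee_rot']);p=np.array(s['tool_pos'])
        Rc=Rw@H[:3,:3]; tc=Rw@H[:3,3]+p
    else:
        R=np.array(d['R']);Rc=R.T;tc=-R.T@np.array(d['t']).ravel()
    d['Rc']=Rc;d['tc']=tc
    np.savez('last_%s.npz'%n,img=d['img'],rz=d['range_z'],K=d['camera_matrix'],k1=d['k1'],Rc=Rc,tc=tc)
    return d
def load(n): return dict(np.load('last_%s.npz'%n))
def rays(d,uv):
    K=np.array(d.get('K',d.get('camera_matrix')));k=float(d['k1'])
    a=cv2.undistortPoints(np.array(uv,float).reshape(-1,1,2),K,np.array([k,0,0,0,0.])).reshape(-1,2)
    return np.c_[a,np.ones(len(a))]
def plane(d,uv,z):
    r=rays(d,uv)@d['Rc'].T; t=d['tc']
    return t+r*((z-t[2])/r[:,2])[:,None]
def cloud(d):
    h,w=d['rz'].shape; v,u=np.mgrid[:h,:w]
    r=rays(d,np.c_[u.ravel(),v.ravel()])*d['rz'].reshape(-1,1)
    return (r@d['Rc'].T+d['tc']).reshape(h,w,3)
def save(d,name): cv2.imwrite('pics/'+name,cv2.cvtColor(d['img'],cv2.COLOR_RGB2BGR))
E
python3 - <<'E'
from h import *
for n in ['scene','side','wrist']:
    d=grab(n);save(d,n+'0.png');print(n,d['tc'].round(0),d['Rc'][:,2].round(2))
s=sense();print(s['t'],s['tool_pos'],s['ee_rot'])
E
```

```text
scene [1243.  253.  707.] [-0.71 -0.28 -0.65]
side [527. 670. 806.] [ 0.   -0.67 -0.74]
wrist [ 279. -480.  373.] [-0.27 -0.11 -0.96]
0.15 [ 209.92521452 -507.91452511  230.68772931] [[ 3.81868778e-01 -9.24216489e-01 -3.43278103e-04]
 [-9.24215657e-01 -3.81868898e-01  1.25059450e-03]
 [-1.28690729e-03 -1.60299994e-04 -9.99999159e-01]]
```

View pics/scene0.png

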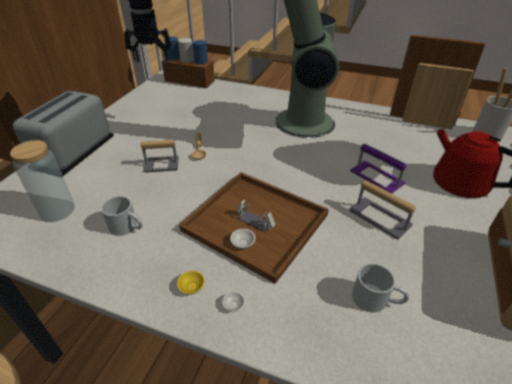

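View pics/side0.png

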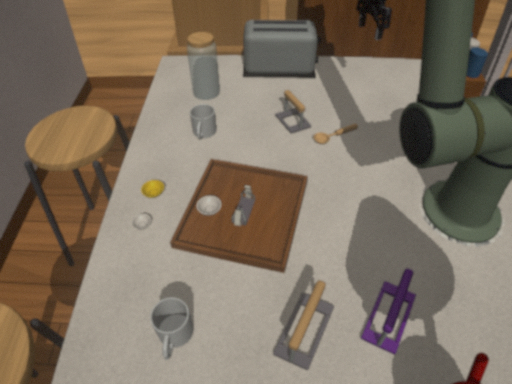

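View pics/wrist0.png

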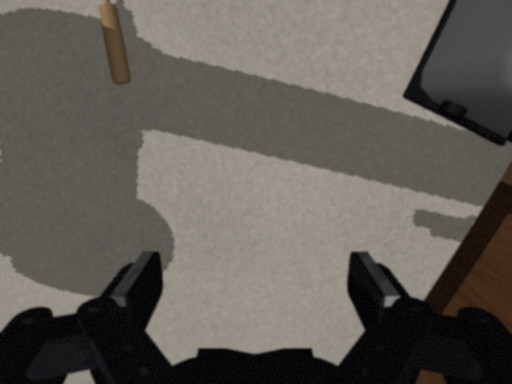

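Scene view (scene / side pixels): the wooden-grip handle at (385,208) / (308,315) looks longest. The other wooden-grip handle is at (160,155) / (294,105), which should be the short one. A purple look-alike stands at (380,168) / (395,310). The tray mount is at (256,218) / (244,205) and the white dish on the tray at (243,238) / (208,205). A smaller white dish at (232,301) and a yellow one at (190,283) are off the tray. Next I check the choice in a close crop and measure.

```bash
python3 - <<'E'
from h import *
S=load('side');C=load('scene')
def up(im,b,f): 
    x0,y0,x1,y1=b; return cv2.resize(cv2.cvtColor(im[y0:y1,x0:x1],cv2.COLOR_RGB2BGR),None,fx=f,fy=f,interpolation=cv2.INTER_CUBIC)
a=up(S['img'],(255,255,385,375),3);b=up(C['img'],(330,140,430,240),3.6);b=cv2.resize(b,(360,360))
cv2.imwrite('pics/crop1.png',np.hstack([a,b]))
cv2.imwrite('pics/crop2.png',np.hstack([up(S['img'],(170,155,310,275),3),cv2.resize(up(C['img'],(180,170,330,280),2.5),(370,360))]))
for n,d,boxes in (('side',S,{'long':(270,270,345,370),'short':(270,85,320,140)}),('scene',C,{'long':(345,175,420,240),'short':(135,135,185,175)})):
    hsv=cv2.cvtColor(d['img'],cv2.COLOR_RGB2HSV)
    P=cloud(d)
    for k,(x0,y0,x1,y1) in boxes.items():
        m=np.zeros(hsv.shape[:2],np.uint8);m[y0:y1,x0:x1]=cv2.inRange(hsv,(8,80,90),(25,255,255))[y0:y1,x0:x1]
        nn,l,st,ce=cv2.connectedComponentsWithStats(m);i=1+st[1:,4].argmax();m=(l==i)
        ys,xs=np.where(m);r=cv2.minAreaRect(np.c_[xs,ys].astype(np.float32))
        p=P[m&(d['rz']>0)]
        q=p[p[:,2]>np.percentile(p[:,2],80)-8]
        c=q.mean(0);w,V=np.linalg.eigh(np.cov(q.T));ax=V[:,2];t=(q-c)@ax
        print(n,k,st[i],r,'top z pct',np.percentile(p[:,2],[5,50,90]).round(1),'c',(c+ax*(t.min()+t.max())/2).round(1),'len',np.ptp(t).round(1),'ax',ax.round(3))
E
```

```text
side long [289 281  36  69 712] ((306.6907043457031, 314.8089904785156), (10.089043617248535, 73.40980529785156), 24.10223388671875) top z pct [86.  90.1 92. ] c [442.6 331.   89.9] len 148.9 ax [-0.426 -0.905  0.003]
side short [285  90  20  22 165] ((294.020751953125, 100.4808349609375), (26.170307159423828, 7.065417289733887), 47.29060745239258) top z pct [78.4 88.  90.8] c [ 441.7 -363.6   88.3] len 104.7 ax [-0.467  0.884 -0.   ]
scene long [362 180  53  32 298] ((388.2073669433594, 194.71627807617188), (58.180686950683594, 5.558891773223877), 28.855661392211914) top z pct [86.3 90.5 92.4] c [447.4 326.8  90.1] len 147.7 ax [-0.434 -0.901  0.008]
scene short [141 140  34   7 156] ((157.48004150390625, 143.00079345703125), (5.235813617706299, 33.01359939575195), 87.70938873291016) top z pct [82.2 88.5 91. ] c [ 445.6 -366.3   88.1] len 102.0 ax [-0.467  0.884 -0.003]
```

View pics/crop1.png

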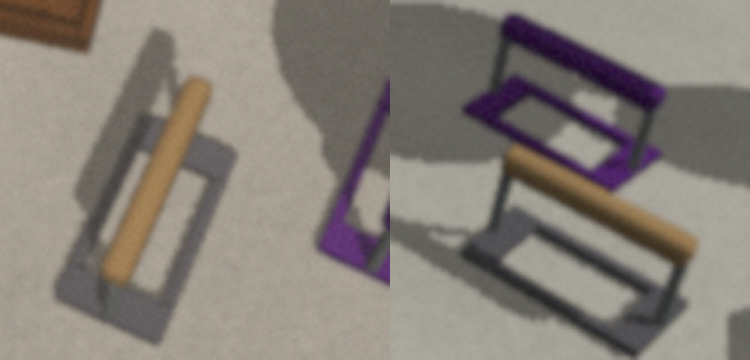

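View pics/crop2.png

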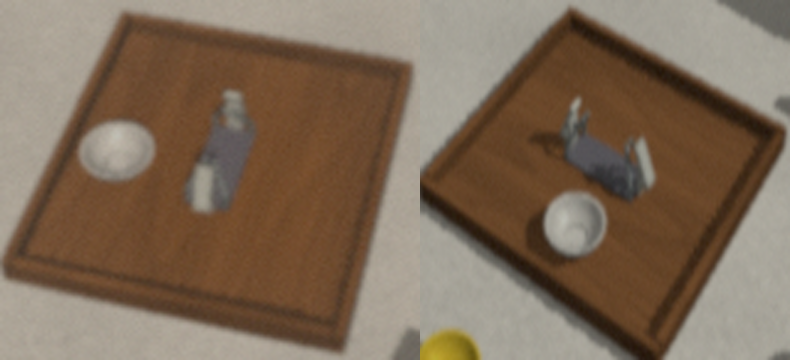

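Crop 1 confirms it: the long wooden grip measures about 149 mm against 104 mm, the purple one is separate, and the top of the bar is at about z=90. Crop 2 shows the tray with both pale hooks and the dish. Now the tray and mount.

```bash
python3 - <<'E'
from h import *
for n,box in (('side',(160,150,315,275)),('scene',(175,170,335,280))):
    d=load(n);P=cloud(d);hsv=cv2.cvtColor(d['img'],cv2.COLOR_RGB2HSV)
    x0,y0,x1,y1=box;sel=np.zeros(hsv.shape[:2],bool);sel[y0:y1,x0:x1]=1;sel&=d['rz']>0
    br=(cv2.inRange(hsv,(3,90,30),(22,255,200))>0)&sel
    nn,l,st,ce=cv2.connectedComponentsWithStats(br.astype(np.uint8));br=l==(1+st[1:,4].argmax())
    p=P[br];r=cv2.minAreaRect(p[p[:,2]>12][:,:2].astype(np.float32));print(n,'rim rect',r,'z',np.percentile(p[:,2],[5,50,97]).round(1))
    # outline by ray casting onto z=26
    m=br.astype(np.uint8);c=max(cv2.findContours(m,0,1)[0],key=cv2.contourArea);hull=cv2.convexHull(c).reshape(-1,2)
    q=cv2.approxPolyDP(hull.reshape(-1,1,2),8,True).reshape(-1,2);print(' corners px',q.tolist(),'z26',plane(d,q,26)[:,:2].round(0).tolist())
    ctr=np.array(r[0]); near=sel&(np.linalg.norm(P[...,:2]-ctr,axis=2)<110)
    hi=near&(P[...,2]>38);print(' hooks/wires pts',hi.sum(),P[...,2][near].max());
    k=P[hi][:,:2]
    if len(k)>6:
        _,lab,cc=cv2.kmeans(k.astype(np.float32),2,None,(3,50,.1),5,cv2.KMEANS_PP_CENTERS);print(' clusters',cc.round(1).tolist(),np.bincount(lab.ravel()),'mid',cc.mean(0).round(1),'ang',np.degrees(np.arctan2(*(cc[1]-cc[0])[::-1])).round(1))
    s=near&(hsv[...,1]<60)&(P[...,2]<12);print(' baseplate c',P[s].mean(0).round(1),s.sum())
    w=near&(hsv[...,1]<40)&(hsv[...,2]>150);w&=(P[...,2]<30)&(P[...,2]>2);print(' dish',P[w].mean(0).round(1))
E
```

```text
side rim rect ((582.0565185546875, 17.005691528320312), (299.3701171875, 277.63397216796875), 76.54801940917969) z [ 5.6  8.3 26.2]
 corners px [[211, 160], [306, 177], [282, 271], [172, 246]] z26 [[680.0, -154.0], [416.0, -90.0], [487.0, 203.0], [744.0, 139.0]]
 hooks/wires pts 114 59.09139418625614
 clusters [[591.0, 54.70000076293945], [572.0, -22.799999237060547]] [71 43] mid [581.5  16. ] ang -103.8
 baseplate c [580.6   3.2  10.2] 210
 dish [668.2   2.6  19.5]
scene rim rect ((586.5750122070312, 12.107208251953125), (298.5063171386719, 277.2751159667969), 76.57774353027344) z [ 7.   9.5 27.2]
 corners px [[240, 173], [327, 209], [277, 279], [181, 230]] z26 [[422.0, -98.0], [488.0, 186.0], [757.0, 129.0], [700.0, -149.0]]
 hooks/wires pts 105 62.30217174459676
 clusters [[576.7999877929688, -27.200000762939453], [594.2999877929688, 50.900001525878906]] [39 66] mid [585.6  11.8] ang 77.3
 baseplate c [594.7   6.7  10.5] 195
 dish [6.659e+02 2.000e-01 2.000e+01]
```

```bash
python3 -m inch '[[-684,-537,0,0,0,-42,1],[-684,-537,0,0,0,-42,1],[-684,-537,0,0,0,-42,1],[-684,-537,0,0,0,-42,1],[-684,-537,0,0,0,-42,1],[-684,-537,0,0,0,-42,1],[-684,-537,0,0,0,-42,1],[-684,-537,0,0,0,-42,1],[-684,-537,0,0,0,-42,1],[-684,-537,0,0,0,-42,1]]'
python3 - <<'E'
from h import *
s=sense();R=s['ee_rot'];p=np.array(s['tool_pos']);print(s['joint_pos'],np.round(R,3).tolist())
R=np.array(R);print('to go tool',R.T@(np.array([445,329,231])-p),'yaw',np.degrees(np.arctan2(R[1,0],R[0,0])))
E
```

```text
t: 1.15
tool_pos: [345.3, -25.0, 231.5]
ee_rot: [[0.902, -0.432, 0.001], [-0.432, -0.902, -0.0], [0.001, -0.0, -1.0]]
ft_force: [1.8, -0.6, -0.2]
finger_gap: 0.998
[-2.86604795e-01 -6.26839342e-02 -6.50412188e-01  9.82008394e-01
 -2.12267269e-05  1.73071372e+00] [[0.902, -0.432, 0.001], [-0.432, -0.902, -0.0], [0.001, -0.0, -1.0]]
to go tool [ -62.94659787 -362.38701154    0.49203308] yaw -25.583842196749682
```

```bash
python3 -m inch '[[-63,-350,0,0,0,0,1],[-63,-350,0,0,0,0,1],[-63,-350,0,0,0,0,1],[-63,-350,0,0,0,0,1],[-63,-350,0,0,0,0,1],[-63,-350,0,0,0,0,1],[-63,-350,0,0,0,0,1],[-63,-350,0,0,0,0,1],[-63,-350,0,0,0,0,1],[-63,-350,0,0,0,0,1]]'
python3 - <<'E'
from h import *
d=grab('wrist');save(d,'w1.png');print(d['tc'])
E
```

```text
t: 2.15
tool_pos: [438.7, 314.9, 230.8]
ee_rot: [[0.902, -0.432, -0.001], [-0.432, -0.902, -0.001], [-0.001, 0.002, -1.0]]
ft_force: [0.2, -0.2, -0.2]
finger_gap: 1.001
[471.35448856 381.78062437 372.66752514]
```

View pics/w1.png

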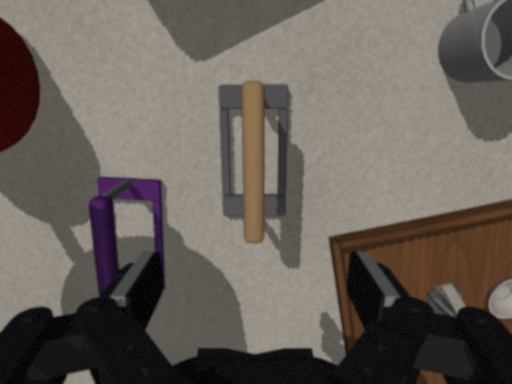

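Wrist view: the long grip runs from (252,85) to (254,240), nearly vertical. Purple look-alike at left (103,235), kettle at top left, tray at lower right.

```bash
cat > grip.py <<'E'
from h import *
def grip(d,box,ztop=None):
    hsv=cv2.cvtColor(d['img'],cv2.COLOR_RGB2HSV);rz=d['range_z'] if 'range_z' in d else d['rz'];d['rz']=rz;P=cloud(d)
    x0,y0,x1,y1=box;m=np.zeros(hsv.shape[:2],np.uint8);m[y0:y1,x0:x1]=cv2.inRange(hsv,(8,80,60),(25,255,255))[y0:y1,x0:x1]
    n,l,st,ce=cv2.connectedComponentsWithStats(m);i=1+st[1:,4].argmax();m=l==i
    ys,xs=np.where(m);r=cv2.minAreaRect(np.c_[xs,ys].astype(np.float32))
    p=P[m&(rz>0)];zt=np.percentile(p[:,2],80)
    b=cv2.boxPoints(r);w=plane(d,b,zt-6);e=sorted([(np.linalg.norm(w[i]-w[(i+1)%4]),i) for i in range(4)])
    i=e[-1][1];ax=w[(i+1)%4]-w[i];ax=ax/np.linalg.norm(ax);ax*=np.sign(ax[1])
    print('depth top z',zt.round(1),'centre',w.mean(0).round(1),'len',e[-1][0].round(1),'wid',e[0][0].round(1),'yang',np.degrees(np.arctan2(ax[1],ax[0])).round(2),'px',np.round(r[0],1))
    return w.mean(0)
E
python3 - <<'E'
from grip import *
d=load('wrist');grip(d,(200,60,310,260))
E
```

```text
depth top z 90.6 centre [442.9 327.6  84.6] len 150.4 wid 17.9 yang 63.82 px [252.5 161.5]
```

```bash
python3 -m inch '[[-2,-13,40,0,0,0.6,1],[-2,-13,70,0,0,0.6,1],[-2,-13,70,0,0,0.6,1],[-2,-13,70,0,0,0.6,1]]'
python3 - <<'E'
from grip import *
o=load('wrist');d=grab('wrist');save(d,'w2.png');grip(d,(150,0,360,330))
s=sense();print(s['tool_pos'])
E
```

```text
t: 2.6
tool_pos: [442.9, 327.3, 161.9]
ee_rot: [[0.897, -0.442, -0.001], [-0.442, -0.897, -0.001], [-0.001, 0.001, -1.0]]
ft_force: [0.5, -0.6, 0.6]
finger_gap: 0.997
depth top z 90.5 centre [442.7 327.4  84.5] len 151.5 wid 18.6 yang 63.43 px [253.6 195.5]
[443.83260599 327.94162868 162.85005509]
```

View pics/w2.png

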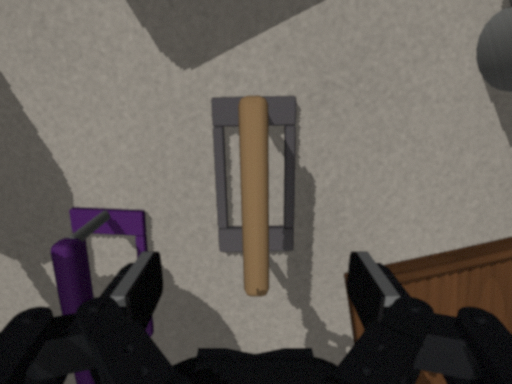

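Both wrist heights agree: centre (442.8, 327.5) and bar top at about z=90.5. Descending.

```bash
python3 -m inch '[[-0.5,0,40,0,0,0.4,1],[-0.5,0,75,0,0,0.4,1],[-0.5,0,102,0,0,0.4,1],[-0.5,0,102,0,0,0.4,1],[-0.5,0,102,0,0,0.4,1]]'
python3 -m inch '[[0,0,0,0,0,0,0.5],[0,0,0,0,0,0,0],[0,0,0,0,0,0,0],[0,0,0,0,0,0,0],[0,0,0,0,0,0,0],[0,0,0,0,0,0,0]]'
```

```text
t: 3.15
tool_pos: [443.8, 329.1, 61.0]
ee_rot: [[0.894, -0.447, 0.002], [-0.447, -0.894, 0.001], [0.001, -0.001, -1.0]]
ft_force: [-0.7, 0.4, 0.3]
finger_gap: 0.999
t: 3.75
tool_pos: [443.1, 329.0, 59.8]
ee_rot: [[0.894, -0.447, 0.001], [-0.447, -0.894, 0.0], [0.0, -0.001, -1.0]]
ft_force: [0.4, -1.7, 5.0]
finger_gap: 0.226
```

```bash
python3 -m inch '[[0,0,-20,0,0,0,0],[0,0,-60,0,0,0,0],[0,0,-100,0,0,0,0],[0,0,-130,0,0,0,0],[0,0,-130,0,0,0,0],[0,0,-130,0,0,0,0]]'
python3 - <<'E'
from h import *
d=grab('wrist');save(d,'w3.png');s=sense();R=np.array(s['ee_rot']);p=np.array(s['tool_pos']);print(p,R.T@(np.array([582,13,p[2]])-p),np.degrees(np.arctan2(R[1,0],R[0,0])),s['ft_force'])
E
```

```text
t: 4.35
tool_pos: [442.6, 328.8, 189.1]
ee_rot: [[0.895, -0.447, 0.0], [-0.447, -0.895, 0.0], [0.0, -0.0, -1.0]]
ft_force: [-0.2, 1.0, -2.3]
finger_gap: 0.226
[441.8679233  328.33659297 188.03396644] [2.66301680e+02 2.19448343e+02 7.82613900e-02] -26.54966954392863 [-0.59032015 -0.01563292 -1.80473884]
```

View pics/w3.png

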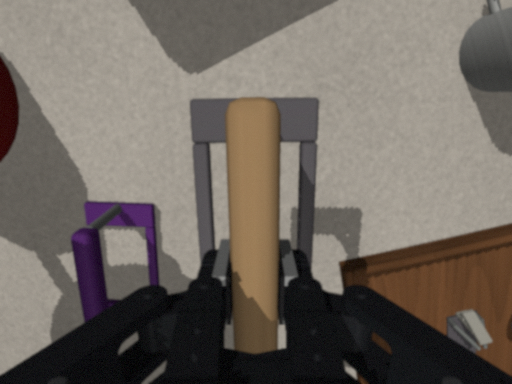

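Grip is square and the handle is clear of the bar. I'll go beside the mount with a small offset so the wrist camera sees it past the held handle.

```bash
python3 -m inch '[[20,30,0,0,0,-3,0],[50,75,0,0,0,-7,0],[80,120,0,0,0,-10,0],[110,165,0,0,0,-13,0],[140,210,0,0,0,-13,0],[160,245,0,0,0,-13,0],[172,270,0,0,0,-13,0],[176,279,0,0,0,-13,0],[176,279,0,0,0,-13,0],[176,279,0,0,0,-13,0]]'
python3 - <<'E'
from h import *
d=grab('wrist');save(d,'w4.png');s=sense();print(s['tool_pos'],s['finger_gap'],s['t'])
for n in ('scene','side'):d=grab(n);save(d,n+'4.png')
E
```

```text
t: 5.4
tool_pos: [474.6, 1.4, 188.2]
ee_rot: [[0.972, -0.234, -0.002], [-0.234, -0.972, 0.001], [-0.002, -0.001, -1.0]]
ft_force: [-0.2, 0.5, -1.1]
finger_gap: 0.223
[474.79321633   1.7425567  188.4905688 ] 0.23001426485333035 5.45
```

View pics/w4.png

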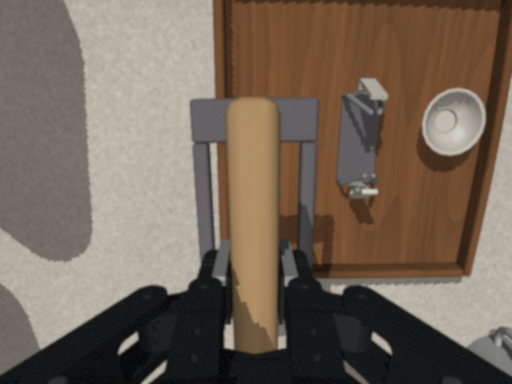

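View pics/side4.png

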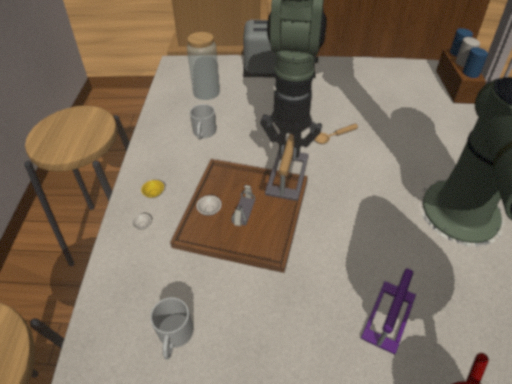

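Wrist view 4: baseplate at (358,140), hooks at (372,92) and (365,192), dish at (453,122), held handle vertical at left. The baseplate and tray edges can now be measured.

```bash
python3 - <<'E'
from h import *
d=load('wrist');hsv=cv2.cvtColor(d['img'],cv2.COLOR_RGB2HSV);P=cloud(d)
cv2.imwrite('pics/c4.png',cv2.resize(cv2.cvtColor(d['img'][60:220,300:500],cv2.COLOR_RGB2BGR),None,fx=3.5,fy=3.5,interpolation=cv2.INTER_CUBIC))
sel=np.zeros((384,512),bool);sel[60:215,325:405]=1;sel&=d['rz']>0
print('floor z',np.median(P[100:200,390:415,2]), np.median(P[210:250,340:440,2]))
hi=sel&(P[...,2]>36)
n,l,st,ce=cv2.connectedComponentsWithStats(hi.astype(np.uint8))
for i in range(1,n):
    if st[i,4]>4: print('hi',st[i],P[l==i].mean(0).round(1),P[l==i][:,2].max().round(1))
a=P[hi];print(len(a))
pl=sel&(hsv[...,1]<70)&(P[...,2]<16)
r=cv2.minAreaRect(P[pl][:,:2].astype(np.float32));print('plate',r,P[pl][:,2].mean())
# tray outline via brown
br=cv2.inRange(hsv,(3,90,30),(22,255,200));br[:, :335]=0;br[300:]=0
y,x=np.where((br>0));
# tray right rim outer edge and bottom rim outer edge
rt=[]
for v in range(20,250,6):
    xs=np.where(br[v])[0]; rt.append((xs.max(),v))
bt=[]
for u in range(345,455,6):
    ys=np.where(br[:,u])[0]; bt.append((u,ys.max()))
for nm,q in (('right',rt),('bottom',bt)):
    w=plane(d,q,26)
    for _ in range(2):
        vx,vy,x0,y0=cv2.fitLine(w[:,:2].astype(np.float32),cv2.DIST_HUBER,0,.01,.01).ravel()
    print(nm,'pt',x0.round(1),y0.round(1),'ang',np.degrees(np.arctan2(vy,vx)).round(2))
E
```

```text
floor z 7.299648049966407 7.28091165400599
hi [363  84  25  15 289] [592.2  56.4  49. ] 58.5
hi [355 100  18  16 115] [582.6  44.8  44.3] 52.9
hi [376 101   9  15  85] [596.3  41.3  45.9] 52.3
hi [349 173  18  10  96] [567.9 -16.1  45.3] 52.8
hi [370 173   7  10  48] [581.2 -18.9  47.5] 52.3
hi [354 188  24   8 151] [571.1 -29.9  49.4] 58.4
784
plate ((585.650634765625, 9.1929931640625), (121.65589141845703, 45.72141647338867), 76.39610290527344) 10.280751420934179
right pt 713.7 -26.3 ang 76.81
bottom pt 602.3 -143.7 ang -13.64
```

View pics/c4.png

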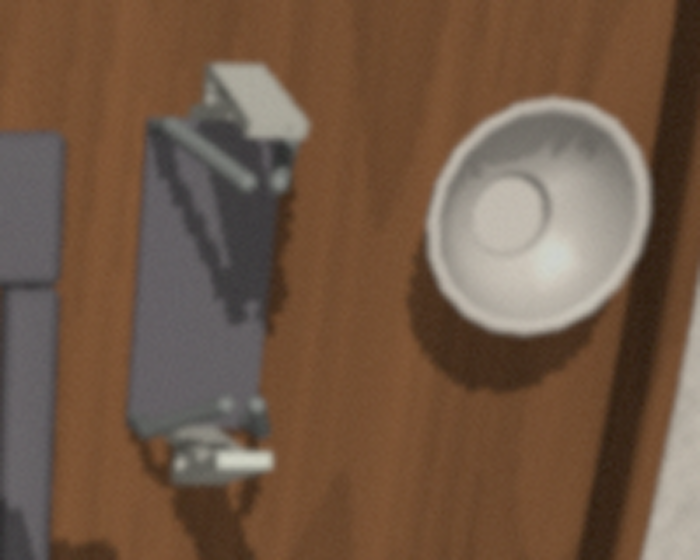

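```bash
python3 - <<'E'
from h import *
d=load('wrist');P=cloud(d);s=sense();R=np.array(s['ee_rot']);p=np.array(s['tool_pos'])
T=(P-p)@R
bar=T[100:230,232:276].reshape(-1,3);bar=bar[np.abs(bar[:,2])<60];print('bar z tool',np.percentile(bar[:,2],[5,50]).round(1),'y min',bar[:,1].min().round(1))
ft=T[90:240,185:325];z=ft[...,2];m=(z>30)&(z<75)&(d['rz'][90:240,185:325]>0);f=ft[m];print('foot z',np.percentile(f[:,2],[5,50,95]).round(1),'x',np.percentile(f[:,0],[1,99]).round(1),'ymin',np.percentile(f[:,1],[.5,2]).round(1))
L=f[(f[:,0]<-15)&(f[:,1]>-50)];q=f[(f[:,0]>15)&(f[:,1]>-50)]
for a in (L,q): k=np.polyfit(a[:,1],a[:,0],1);print('rail ang',np.degrees(np.arctan(k[0])).round(2),'x',a[:,0].mean().round(1),'z slope',np.polyfit(a[:,1],a[:,2],1)[0].round(3))
D=np.array([582,13,p[2]])-p;print('delta to mount',R.T@D,'yaw',np.degrees(np.arctan2(R[1,0],R[0,0])),p)
E
```

```text
bar z tool [-30.7 -29.5] y min -73.0
foot z [50.1 51.2 53.2] x [-37.7  37.4] ymin [-74.4 -73.4]
rail ang -0.56 x -32.2 z slope 0.003
rail ang 1.98 x 32.1 z slope 0.003
delta to mount [ 1.01402988e+02 -3.55733457e+01 -7.76094726e-02] yaw -13.421350997192878 [475.10940882   1.93489857 188.91476914]
```

Foot is centred in hand (x 0, y +1.6), and the wires and hooks put the mount at (582, 13), matching the first cameras. Moving over it.

```bash
python3 -m inch '[[25,-9,0,0,0,0,0],[60,-22,0,0,0,0,0],[90,-33,0,0,0,0,0],[101.4,-37.2,0,0,0,0,0],[101.4,-37.2,20,0,0,0,0],[101.4,-37.2,45,0,0,0,0],[101.4,-37.2,60,0,0,0,0],[101.4,-37.2,60,0,0,0,0],[101.4,-37.2,60,0,0,0,0]]'
python3 - <<'E'
from h import *
d=grab('wrist');save(d,'w5.png');s=sense();R=np.array(s['ee_rot']);p=np.array(s['tool_pos']);print(p,R.T@(np.array([582.4,14.5,69])-p),np.degrees(np.arctan2(R[1,0],R[0,0])),s['ft_force'])
for n in ('scene','side'):
    d=grab(n);save(d,n+'5.png')
a=load('scene')['img'][120:280,170:350];b=load('side')['img'][110:270,170:330]
cv2.imwrite('pics/c5.png',np.hstack([cv2.resize(cv2.cvtColor(i,cv2.COLOR_RGB2BGR),(400,400),interpolation=cv2.INTER_CUBIC) for i in (a,b)]))
E
```

```text
t: 6.45
tool_pos: [582.7, 13.9, 129.4]
ee_rot: [[0.973, -0.233, -0.0], [-0.233, -0.973, 0.0], [-0.0, -0.0, -1.0]]
ft_force: [-0.1, 0.0, -1.1]
finger_gap: 0.223
[583.28753348  13.67083722 130.09764281] [-1.12243483 -0.58571631 61.09659777] -13.485102513179191 [ 0.12641089 -0.13400497 -1.65138092]
```

View pics/w5.png

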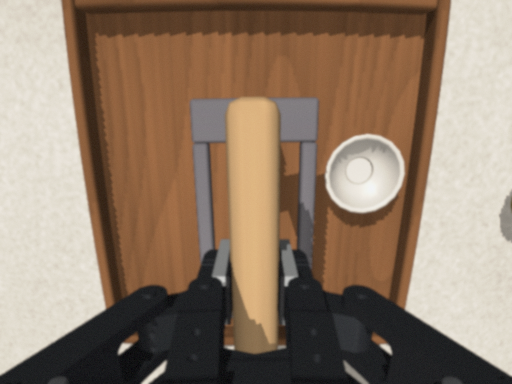

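View pics/c5.png

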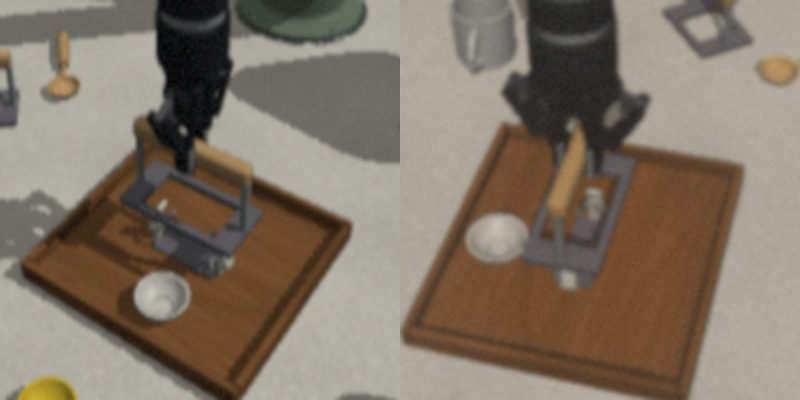

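The handle hangs over the mount with both hooks under the window ends, level and aligned. Lowering with force checks.

```bash
python3 -m inch '[[-0.5,-0.5,6,0,0,0,0],[-0.5,-0.5,12,0,0,0,0],[-0.5,-0.5,18,0,0,0,0],[-0.5,-0.5,18,0,0,0,0]]'
python3 -m inch '[[0,0,3,0,0,0,0],[0,0,6,0,0,0,0],[0,0,9,0,0,0,0],[0,0,9,0,0,0,0]]'
python3 - <<'E'
from h import *
d=grab('wrist');save(d,'w6.png')
for n in ('scene','side'):
    d=grab(n);save(d,n+'6.png')
a=load('scene')['img'][120:280,170:350];b=load('side')['img'][110:270,170:330]
cv2.imwrite('pics/c6.png',np.hstack([cv2.resize(cv2.cvtColor(i,cv2.COLOR_RGB2BGR),(400,400),interpolation=cv2.INTER_CUBIC) for i in (a,b)]))
E
```

```text
t: 7.0
tool_pos: [581.4, 13.5, 110.1]
ee_rot: [[0.972, -0.235, -0.002], [-0.235, -0.972, 0.0], [-0.002, 0.0, -1.0]]
ft_force: [0.0, -0.2, -2.1]
finger_gap: 0.225
t: 7.4
tool_pos: [582.0, 13.6, 101.8]
ee_rot: [[0.972, -0.234, -0.001], [-0.234, -0.972, 0.0], [-0.001, 0.0, -1.0]]
ft_force: [0.4, -0.9, -2.2]
finger_gap: 0.224
```

View pics/c6.png

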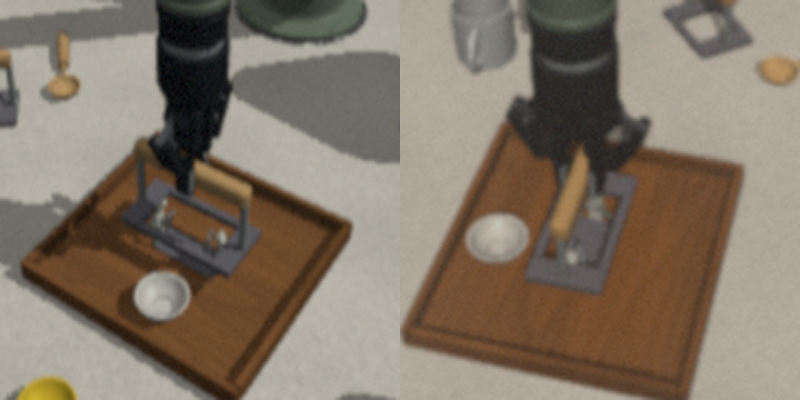

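Both hooks stand inside the window, with no side force. Pushing on.

```bash
python3 -m inch '[[0,0,4,0,0,0,0],[0,0,8,0,0,0,0],[0,0,12,0,0,0,0],[0,0,12,0,0,0,0]]'
python3 -m inch '[[0,0,4,0,0,0,0],[0,0,8,0,0,0,0],[0,0,11,0,0,0,0],[0,0,11,0,0,0,0]]'
```

```text
t: 7.95
tool_pos: [582.3, 13.5, 89.8]
ee_rot: [[0.972, -0.234, -0.0], [-0.234, -0.972, -0.0], [-0.0, 0.0, -1.0]]
ft_force: [0.2, 0.3, -0.4]
finger_gap: 0.227
t: 8.35
tool_pos: [582.4, 13.5, 78.8]
ee_rot: [[0.972, -0.234, 0.0], [-0.234, -0.972, -0.0], [0.0, 0.0, -1.0]]
ft_force: [1.8, -0.2, -2.2]
finger_gap: 0.221
```

```bash
python3 -m inch '[[0,0,3,0,0,0,0],[0,0,6,0,0,0,0],[0,0,6,0,0,0,0]]'; python3 -m inch '[[0,0,3,0,0,0,0],[0,0,3,0,0,0,0]]'
```

```text
t: 8.65
tool_pos: [581.9, 13.6, 72.5]
ee_rot: [[0.972, -0.234, -0.001], [-0.234, -0.972, 0.0], [-0.001, 0.0, -1.0]]
ft_force: [0.6, -0.3, -3.4]
finger_gap: 0.227
t: 8.85
tool_pos: [581.4, 13.7, 69.3]
ee_rot: [[0.972, -0.234, -0.002], [-0.234, -0.972, 0.0], [-0.002, 0.0, -1.0]]
ft_force: [0.9, 0.3, -6.1]
finger_gap: 0.227
```

```bash
cat > look.py <<'E'
from h import *
import sys
k=sys.argv[1]
d=grab('wrist');save(d,'w%s.png'%k)
s=sense();R=np.array(s['ee_rot']);p=np.array(s['tool_pos']);d['rz']=d['range_z'];T=(cloud(d)-p)@R
b=T[105:220,235:272].reshape(-1,3);b=b[np.abs(b[:,2])<60]
f=T[100:135,195:225].reshape(-1,3);fl=cloud(d)[30:80,150:350,2]
print('bar top world z',p[2]-np.median(b[:,2]),'foot top world',p[2]-np.median(f[:,2]),'floor',np.median(fl),'tcp',p,s['ft_force'])
for n in ('scene','side'):
    d=grab(n);save(d,n+k+'.png')
a=load('scene')['img'][120:280,170:350];b=load('side')['img'][110:270,170:330]
cv2.imwrite('pics/c%s.png'%k,np.hstack([cv2.resize(cv2.cvtColor(i,cv2.COLOR_RGB2BGR),(400,400),interpolation=cv2.INTER_CUBIC) for i in (a,b)]))
E
python3 look.py 7
```

```text
bar top world z 99.64133411174436 foot top world 18.796035241293353 floor 7.3480852476156855 tcp [581.39297799  13.61199804  69.3486928 ] [ 0.87989395 -0.66282233 -6.35031824]
```

View pics/c7.png

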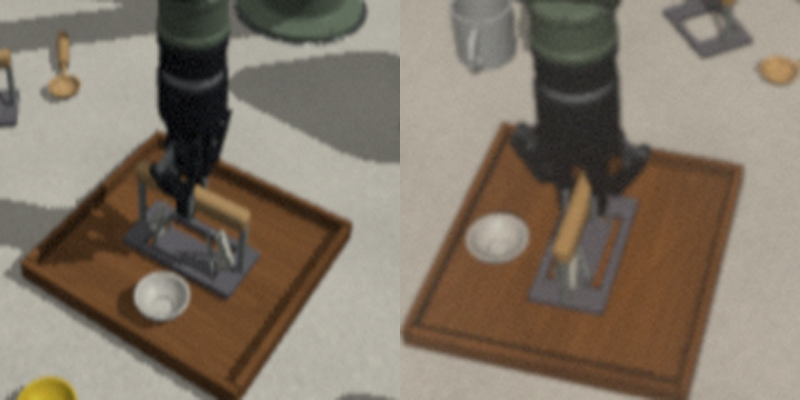

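View pics/w7.png

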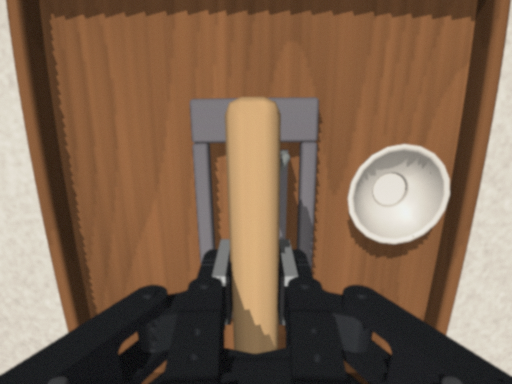

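Foot top is 11.4 mm above the floor, so about 1.4 mm to go. The hooks already pull the foot down. Pressing the rest firmly.

```bash
python3 -m inch '[[0,0,1.5,0,0,0,0],[0,0,1.5,0,0,0,0]]'; python3 -m inch '[[0,0,1,0,0,0,0],[0,0,1,0,0,0,0]]'
```

```text
t: 9.2
tool_pos: [582.4, 13.6, 68.8]
ee_rot: [[0.972, -0.234, 0.0], [-0.234, -0.972, 0.0], [0.0, -0.0, -1.0]]
ft_force: [0.2, 0.7, -2.0]
finger_gap: 0.227
t: 9.4
tool_pos: [582.6, 13.6, 68.0]
ee_rot: [[0.972, -0.234, 0.001], [-0.234, -0.972, -0.0], [0.001, -0.0, -1.0]]
ft_force: [-1.3, 1.1, -2.0]
finger_gap: 0.225
```

```bash
python3 -m inch '[[0,0,1,0,0,0,0],[0,0,1.5,0,0,0,0],[0,0,1.5,0,0,0,0]]';python3 look.py 8
```

```text
t: 9.7
tool_pos: [583.0, 13.5, 67.8]
ee_rot: [[0.972, -0.234, 0.002], [-0.234, -0.972, -0.0], [0.002, -0.0, -1.0]]
ft_force: [-0.8, -0.5, 8.3]
finger_gap: 0.226
bar top world z 98.08348681398377 foot top world 17.405850117820037 floor 7.358341419608891 tcp [582.9413412   13.44933412  67.74142459] [-1.50931347 -0.26052     7.786879  ]
```

View pics/c8.png

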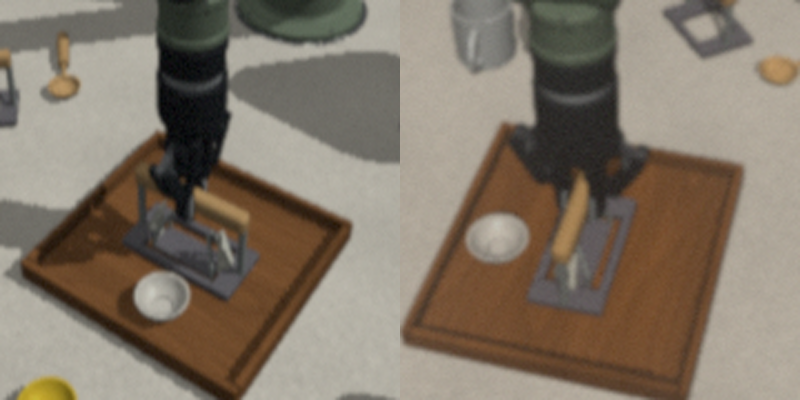

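```bash
python3 -m inch '[[0,0,1.5,0,0,0,0],[0,0,2.5,0,0,0,0],[0,0,2.5,0,0,0,0]]'; python3 -m inch '[[0,0,-2.5,0,0,0,0],[0,0,-5,0,0,0,0],[0,0,-5.5,0,0,0,0],[0,0,-5.5,0,0,0,0]]'
```

```text
t: 10.15
tool_pos: [583.0, 13.4, 67.7]
ee_rot: [[0.972, -0.234, 0.003], [-0.234, -0.972, -0.001], [0.003, -0.0, -1.0]]
ft_force: [-7.3, -0.5, 25.8]
finger_gap: 0.222
t: 10.55
tool_pos: [582.3, 13.6, 68.9]
ee_rot: [[0.972, -0.234, -0.0], [-0.234, -0.972, 0.0], [-0.0, 0.0, -1.0]]
ft_force: [-0.1, -0.1, -1.7]
finger_gap: 0.227
```

```bash
python3 -m inch '[[0,0,-0.7,0,0,0,0],[0,0,-1.2,0,0,0,0],[0,0,-1.2,0,0,0,0]]'; python3 look.py 9
```

```text
t: 10.85
tool_pos: [581.5, 13.6, 69.3]
ee_rot: [[0.972, -0.234, -0.002], [-0.234, -0.972, 0.0], [-0.002, 0.0, -1.0]]
ft_force: [1.5, -0.1, -10.0]
finger_gap: 0.225
bar top world z 99.61973583331687 foot top world 18.792509117182405 floor 7.326533928574946 tcp [581.41195617  13.66379175  69.34778534] [  0.46264876   0.72884473 -11.0651373 ]
```

The tug test shows -10 N after about 1.4 mm of play, so the hooks hold it. Pressing home again and letting go.

```bash
python3 -m inch '[[0,0,1.5,0,0,0,0],[0,0,2.5,0,0,0,0],[0,0,2.5,0,0,0,0]]'; python3 -m inch '[[0,0,0,0,0,0,0.4],[0,0,0,0,0,0,0.7],[0,0,0,0,0,0,0.8],[0,0,0,0,0,0,0.8],[0,0,0,0,0,0,0.8],[0,0,0,0,0,0,0.8]]'
```

```text
t: 11.3
tool_pos: [583.2, 13.4, 68.8]
ee_rot: [[0.972, -0.234, 0.002], [-0.234, -0.972, -0.0], [0.002, -0.0, -1.0]]
ft_force: [0.0, -0.1, -2.3]
finger_gap: 0.224
t: 11.9
tool_pos: [582.4, 13.6, 68.0]
ee_rot: [[0.972, -0.234, 0.0], [-0.234, -0.972, 0.0], [0.0, -0.0, -1.0]]
ft_force: [-0.3, 0.1, 0.2]
finger_gap: 0.804
```

```bash
python3 -m inch '[[0,0,-15,0,0,0,0.8],[0,0,-50,0,0,0,0.8],[0,0,-90,0,0,0,0.8],[0,0,-130,0,0,0,0.8],[0,0,-150,0,0,0,0.8],[0,0,-150,0,0,0,0.8],[0,0,-150,0,0,0,0.8]]'
python3 - <<'E'
from grip import *
d=grab('wrist');save(d,'w10.png');grip(d,(200,30,310,330))
P=cloud(d);hsv=cv2.cvtColor(d['img'],cv2.COLOR_RGB2HSV)
for n in ('scene','side'):
    d=grab(n);save(d,n+'10.png')
    x0,y0,x1,y1=(160,150,315,275) if n=='side' else (175,170,335,280)
    d['rz']=d['range_z'];P=cloud(d);hsv=cv2.cvtColor(d['img'],cv2.COLOR_RGB2HSV);sel=np.zeros((384,512),bool);sel[y0:y1,x0:x1]=1
    br=(cv2.inRange(hsv,(3,90,30),(22,255,200))>0)&sel&(P[...,2]>12)&(P[...,2]<32)&(d['rz']>0)
    print(n,cv2.minAreaRect(P[br][:,:2].astype(np.float32)))
    grip(d,(215,160,290,260) if n=='side' else (215,150,300,235))
a=load('scene')['img'][120:280,170:350];b=load('side')['img'][110:270,170:330]
cv2.imwrite('pics/c10.png',np.hstack([cv2.resize(cv2.cvtColor(i,cv2.COLOR_RGB2BGR),(400,400),interpolation=cv2.INTER_CUBIC) for i in (a,b)]))
E
```

```text
t: 12.6
tool_pos: [582.3, 13.6, 217.8]
ee_rot: [[0.972, -0.234, 0.0], [-0.234, -0.972, -0.0], [0.0, -0.0, -1.0]]
ft_force: [0.3, -0.1, -0.9]
finger_gap: 0.802
depth top z 18.8 centre [580.3   4.2  12.8] len 295.5 wid 108.8 yang 73.72 px [254.5 162. ]
scene ((584.8214721679688, 12.218170166015625), (299.1473693847656, 277.1609191894531), 76.48209381103516)
depth top z 28.5 centre [517.4  -7.2  22.5] len 262.9 wid 214.9 yang 25.19 px [257. 203.]
side ((633.6788330078125, 4.7364959716796875), (298.59356689453125, 386.7806091308594), 76.69147491455078)
depth top z 11.7 centre [560.6  -8.8   5.7] len 336.8 wid 172.9 yang 95.14 px [252.  209.5]
```

View pics/w10.png

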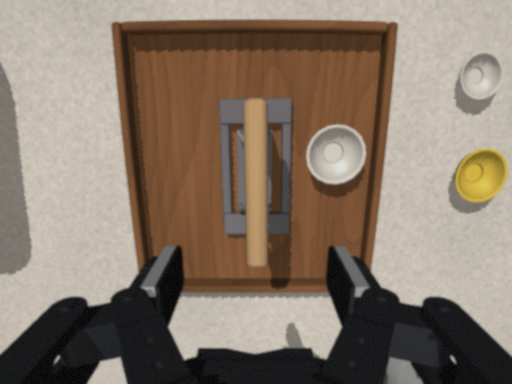

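View pics/c10.png

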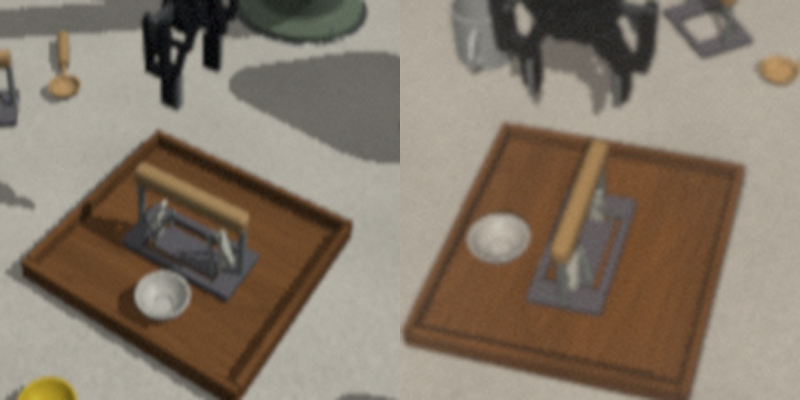

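Gripper is clear; handle upright on the mount at wrist (256,180), dish upright at (336,155), tray unmoved. The colour mask merged grip and tray, so I re-measure the bar by height.

```bash
python3 - <<'E'
from h import *
for n,(x0,y0,x1,y1) in (('wrist',(215,60,305,290)),('scene',(200,165,305,260)),('side',(215,150,280,240))):
    d=load(n);P=cloud(d)[y0:y1,x0:x1].reshape(-1,3);P=P[(P[:,2]>82)&(P[:,2]<115)]
    r=cv2.minAreaRect(P[:,:2].astype(np.float32));print(n,'bar',np.round(r[0],1),np.round(r[1],1),round(r[2],2),'top',np.percentile(P[:,2],[50,85]).round(1))
d=load('wrist');C=cloud(d);print('floor',np.median(C[230:260,165:210,2]),'foot',np.median(C[104:120,223:243,2]),np.median(C[216:230,226:243,2]),np.median(C[104:120,275:288,2]))
E
```

```text
wrist bar [583.5  13.2] [149.4  19.8] 77.1 top [97.6 98.7]
scene bar [583.8  12. ] [150.8  22.3] 77.01 top [ 97.3 100. ]
side bar [582.2  14.9] [154.1  20.3] 76.98 top [97.7 99.5]
floor 7.570240149285297 foot 17.409983894771244 17.255377841181684 17.387633044114494
```

```bash
python3 -c "
from rig import order;print(order.sign_off())"
```

```text
the job is handed in; nothing more can be done
None
```

I picked up the long wooden-grip handle, clipped it onto the tray's hook mount, let go, backed off upward and handed the job in at about 12.8 s; sign-off gave no verdict.

**Last checks:**
- **Height:** the bar top is at about 98.5 mm and the tray floor at 7.5 mm, which puts the grip centre about 80 mm above the floor. The foot lies flat, its top about 10 mm above the floor at all three spots checked.
- **Position and angle:** the bar centre is at (583, 13) mm, about 1.5 mm from the mount I measured at (582, 13). Its direction is 77.0° against the tray's 76.5°.
- **Clipped:** a tug before release met -10 to -11 N after about 1.4 mm of play, so I take the hooks as engaged. I did not see a clear force peak from the snap itself. I then pressed it home again.
- **Surroundings:** the tray shifted by about 2 mm at most in the scene camera. The dish is upright on it. The arm never went near the short handle or the purple look-alike.

**Disagreements:** before calibration by the wrist camera, the scene and side cameras differed by about 4–5 mm. In the final check two measurements failed because the masks took in too much: the grip colour mask merged with the tray, so I re-measured the bar by height. The side camera's tray outline was also bad, and I relied on the scene camera and the picture there.

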